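Pull the lidless jar off the turntable and ready it for refilling

ROBOT

A 7-joint arm with a two-finger parallel gripper is mounted at the origin on the work surface. World frame = base frame: x ahead of the robot, y to its left, z up, the work surface at z = 0. Lengths are in m, angles in rad, forces in N, time in s.
With the tool pointing down it reaches from about 0.4 to 0.85 m from the base axis. Payload 10.4 kg.
Tool frame: the origin (TCP) lies midway between the tips of the shut fingers; the grasp point (between the pads) lies bot.grasp_offset behind it (bot.grasp_offset is the distance from the TCP to the grasp point, in m); z points along the fingers, y is the line along which they close (so a half turn about z gives the same grasp; the last joint's range is limited). The gripper opens to 85 mm and grips with 20 to 120 N. Pads are 22 mm wide; open, the fingers measure 114 mm over their backs; the gripper's body (76 mm by 85 mm) begins 54 mm behind the grasp point. The pads swing forward as they close: fully open they stand 13 mm farther back than shut.
Start: joints at [1.174, 0.332, -0.065, 1.46, 0.022, 1.35, -0.088], TCP at [0.228, -0.582, 0.231] pointing down, gripper open.
Joint ranges: [-2.6, 2.6], [-0.5, 2.12], [-1.47, 1.34], [0.16, 2.42], [-1.27, 4.41], [0.06, 2.06], [-2.6, 2.6]. Speed limits (rad/s): [2.22, 2.22, 2.79, 2.79, 3.14, 3.14, 3.14].

INTERFACE

Orientations are given as [roll, pitch, yaw] about the fixed x, y, z axes, in that order (R = Rz(yaw) Ry(pitch) Rx(roll)).
In Python, from station import status, camera, finish_job, bot gives the robot as it stands.
- The arm moves only by the shell command python3 -m pendant 'ROWS'. ROWS is JSON, a list of rows, each an object of numbers: "hand": the finger opening in mm, from 0 to 85.4; "dx", "dy", "dz": the shift along the tool's x, y, z in mm; "ax", "ay", "az": the turn, a rotation vector about the tool's x, y, z in rad. A call has 1 to 12 rows; each row is the pose to reach, as a shift and turn from the pose commanded when the call began, along the tool's axes at that moment; what a row does not reach only later rows make up. A row lasts 1/8 s, in which the tool goes at most 62.5 mm and 10.7 degrees, less where a joint would pass 70% of its speed; a pose out of reach is approached as far as the arm can. A call with a gripper value outside its range is refused whole. The fingers move at their own pace and stop on an object; the grip force is fixed at half the most. Time passes only in rows, so rows that repeat a pose let the fingers close. It gives the time, the measured TCP pose, the force, the opening and the grip force at its end, in the units of the state.
- status.state(): the state, without advancing time (a new reading comes with each control period).
- camera(name): name is "scene" or "top" or "wrist"; returns a dict with "pixels" (400x640x3 uint8, red, green, blue), "fx", "fy", "cx", "cy" (pixels), "R" (3x3) and "t" (3): a world point X has camera coordinates R X + t. Camera axes: x right, y down, z forward; pixel columns grow to the right and rows downward; lengths in m; the calibration is good to about 2 mm. A picture is of the moment at which its call begins. There is no depth.
- finish_job(): hands the job in; it is judged then, once.
The state is a dict: "time_s": time; "joint_positions": joint angles; "joint_velocities": joint speeds; "joint_efforts": joint torques, N m; "position": TCP position; "eef_rot": TCP orientation; "wrist_force": force on the tool from outside, world axes, zero at the start; "moment": the same for the moment, N m; "gripper_width": finger opening in m; "grip_force": force on a finger pad.
Only numpy, scipy, OpenCV 4.12 (cv2) and the standard library are available. Lean on these libraries where they do the work, as an engineer would, in place of code of your own. Each camera call takes 0.05 s, during which the arm holds its last target. There are 200 camera calls.

TASK

One jar on the free-turning turntable has come round open and empty: lift it off and stand it upright in the middle of the bench scale's pan, then take the blue funnel from its rest and set it fully home and level in the jar's mouth. Set the glass jar and the funnel down gently, not dropping them, keep the lidded jars standing on the turntable, and leave the other things on the table where they are.

Things in the scene. Friction and masses are not known exactly. Their poses are not given: they have to be found in the camera images.
- turntable: Turntable: a fixed black foot with an aluminium disc (300 mm diameter, blue edge, top 40 mm above the table) that turns freely, undriven, at the slightest push. Origin: centre of the foot on the table top, on the turning axis. Four jars stand on the disc, about 95 mm from the centre and a quarter turn apart.
- turntable_disc (a joint): Angle of the turntable's disc in rad, growing counter-clockwise seen from above; free, with very little friction, any number of turns.
- open_jar: The empty open jar: clear glass, round, straight-walled, 62 mm outer diameter, 100 mm tall, wall 4 mm, so the mouth is 54 mm wide, white paper band around it at 25 to 55 mm height, no lid. 0.25 kg. Origin: centre of its underside; z is its axis, up through the mouth.
- lidded_jar1: A full jar of salmon (orange) closed with a yellow lid, 65 mm diameter at the lid and 62 mm below, 110 mm tall, standing on the turntable. 0.4 kg. Stays on the turntable. Origin: centre of its underside; z up its axis.
- lidded_jar2: A full jar of salmon (orange) closed with a yellow lid, 65 mm diameter at the lid and 62 mm below, 110 mm tall, standing on the turntable. 0.4 kg. Stays on the turntable. Origin: centre of its underside; z up its axis.
- lidded_jar3: A full jar of salmon (orange) closed with a yellow lid, 65 mm diameter at the lid and 62 mm below, 110 mm tall, standing on the turntable. 0.4 kg. Stays on the turntable. Origin: centre of its underside; z up its axis.
- scale: Bench scale, fixed: grey housing 200 by 200 mm with a square steel pan of 180 by 180 mm on top; a display strip along its -x side (towards the robot at yaw 0) that reaches 134 mm from the centre and 31 mm height. Origin: centre of its underside; z up.
- pan_centre (a point): The middle of the scale's steel pan, on the pan's top surface, 50 mm above the table, marked by a blue circle of 94 mm diameter around it.
- funnel: Blue wide-neck funnel, 85 mm tall, 0.1 kg. Tapered stem, 32 mm diameter at the tip, 49 mm at 40 mm height; there a shoulder widens to 66 mm and rests on the rim; above it a straight round hopper, 66 mm outer diameter, 46 to 85 mm height, to grip from outside. Origin: centre of the stem's lower end; z is its axis, up. Fully home its origin is 60 mm above the jar's origin.
- funnel_rest: Fixed white round cup, 72 mm outer diameter, 75 mm tall, with a 54 mm hole, in which the funnel stands upright at the start, its shoulder on the cup's rim (funnel origin 35 mm above the table). Origin: centre of its underside.
- label_roll: Bystander: loose white paper roll standing on end, 80 mm diameter, 70 mm tall. Origin: centre of its underside.
- carton: Bystander: loose flat blue carton with an orange panel, 100 by 170 by 30 mm. Origin: centre of its underside.
- seasoning_tub: Bystander: loose white tub with a red cap, 90 mm diameter, 90 mm tall. Origin: centre of its underside.
- sanitiser: Bystander: loose green bottle, 60 mm diameter, 160 mm tall. Origin: centre of its underside.
There are look-alikes about, which are no part of the job. What is shaped like the lidded_jar1 but purple is not meant.

How it is judged:
On the way:
1. the open jar stands upright and released on the scale's pan, in the middle (horizontal distance between open_jar and pan_centre below 0.04 m and z of open_jar in the frame of pan_centre between -0.006 and 0.006 m and angle between open_jar's own z axis and vertical below 0.1 rad and contact force between the fingers and open_jar below 0.2 N), for 0.2 s.
At the end, for the whole second after the job is handed in: Open jar upright (0.1 rad) on the pan, within 40 mm of its centre; funnel home in its mouth: origin 55 to 65 mm above the jar's, axes within 8 mm, upright within 0.1 rad; both released and at rest; the three lidded jars upright on the turntable's disc (horizontal distance between open_jar and pan_centre below 0.04 m and z of open_jar in the frame of pan_centre between -0.006 and 0.006 m and angle between each of open_jar, funnel's own z axis and vertical below 0.1 rad and horizontal distance between funnel and open_jar below 0.008 m and z of funnel in the frame of open_jar between 0.055 and 0.065 m and angle between each of lidded_jar1, lidded_jar2, lidded_jar3's own z axis and vertical below 0.2 rad and horizontal distance between each of lidded_jar1, lidded_jar2, lidded_jar3 and turntable below 0.145 m and height (world z) of each of lidded_jar1, lidded_jar2, lidded_jar3 above 0.034 m and linear speed of each of open_jar, funnel below 0.02 m/s); the robot touches nothing.
It fails at once if a jar was tipped over (more than 0.7 rad) (angle between any of open_jar, lidded_jar1, lidded_jar2, lidded_jar3's own z axis and vertical above 0.7 rad).
It fails at once if a lidded jar was taken or pushed off the turntable (horizontal distance between any of lidded_jar1, lidded_jar2, lidded_jar3 and turntable above 0.15 m or height (world z) of any of lidded_jar1, lidded_jar2, lidded_jar3 below 0.03 m or height (world z) of any of lidded_jar1, lidded_jar2, lidded_jar3 above 0.07 m).
It fails at once if the open jar was let go over the scale more than 20 mm above the pan (horizontal distance between open_jar and pan_centre below 0.1 m and z of open_jar in the frame of pan_centre above 0.02 m and contact force between the fingers and open_jar below 0.05 N).
It fails at once if the funnel was let go over the jar more than 25 mm above its seat (horizontal distance between funnel and open_jar below 0.06 m and z of funnel in the frame of open_jar above 0.085 m and contact force between the fingers and funnel below 0.05 N).
It fails at once if another loose thing on the table was moved by more than 30 mm (distance of any of label_roll, carton, seasoning_tub, sanitiser from where it was at the start of the episode above 0.03 m).
It also fails if it takes over 64 s, if anything falls off the work surface, if the arm or the gripper's body presses on something with over 40 N, if the wrist force passes 120 N, or if a joint passes its speed limit or range.

## Working session

There is one attempt and no reset: what is moved stays moved. The work goes in short steps, Python scripts to look and compute and a shell command to move; the robot and the scene stay as the last step left them, time stands still between calls to the robot, and variables do not carry over. Pictures are saved under pics/ and viewed, at most 10 in all, crops included, and the job is handed in when it is done.

```bash
mkdir -p pics; ls; python3 - <<'E'
from station import status, camera, bot
import cv2,json,pickle
s=status.state();print({k:s[k] for k in('time_s','position','eef_rot','gripper_width')},bot.grasp_offset)
for n in('scene','top'):
    c=camera(n);pickle.dump(c,open(f'pics/{n}.pkl','wb'));cv2.imwrite(f'pics/{n}0.png',c['pixels'][:,:,::-1]);print(n,c['fx'],c['cx'],c['cy'],c['R'],c['t'])
E
```

```text
pics
{'time_s': 0.0, 'position': array([ 0.22808692, -0.58149927,  0.23052539]), 'eef_rot': array([-3.14020905e+00,  9.04555736e-05,  3.73862323e-01]), 'gripper_width': 0.08525968730538051} 0.0187
scene 400.922018808275 321.51098375814956 201.37688819301505 [[-0.86826981  0.49571767 -0.0192748 ]
 [ 0.38820508  0.65473992 -0.64854641]
 [-0.30887594 -0.57059585 -0.76093103]] [ 0.49747266 -0.17546488  1.37812013]
top 478.3063110507615 316.39974178998057 199.93834172847764 [[-2.94300667e-02 -9.99557136e-01 -4.40488103e-03]
 [-9.92850291e-01  2.97420329e-02 -1.15601519e-01]
 [ 1.15681333e-01  9.71227003e-04 -9.93285903e-01]] [0.00485674 0.60591343 1.27833053]
```

View pics/top0.png

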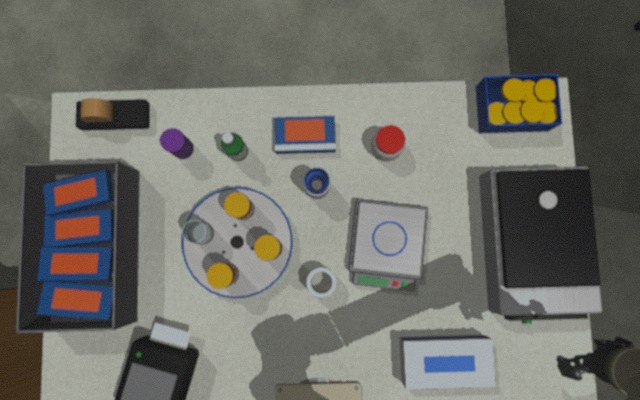

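View pics/scene0.png

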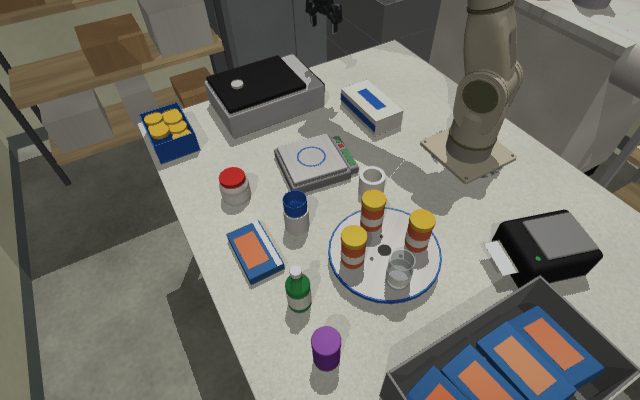

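The top view shows the disc centred at about (237,242), with yellow lids at (237,205), (267,247) and (220,276), and the open jar at (199,232). The funnel is at (317,182), the pan circle at (390,239) and the label roll at (321,282). The scene view agrees, with the open jar at (399,269) and the funnel at (295,203).

```bash
cat > h.py <<'E'
import numpy as np,cv2
from station import status,camera,bot
from scipy.spatial.transform import Rotation as Ro
def ray(c,u,v,z):
    d=np.array([(u-c['cx'])/c['fx'],(v-c['cy'])/c['fy'],1]);R=np.array(c['R']);o=-R.T@np.array(c['t']);d=R.T@d
    return (o+d*(z-o[2])/d[2])
def mask(c,lo,hi):
    return cv2.inRange(cv2.cvtColor(c['pixels'],cv2.COLOR_RGB2HSV),lo,hi)
def blobs(m,n=25):
    cs,_=cv2.findContours(m,cv2.RETR_EXTERNAL,cv2.CHAIN_APPROX_NONE);return [k for k in cs if cv2.contourArea(k)>n]
def circ(c,k,z):
    "fit a circle to contour rays on plane z"
    p=np.array([ray(c,u,v,z)[:2] for u,v in k.reshape(-1,2)]);A=np.c_[2*p,np.ones(len(p))]
    s=np.linalg.lstsq(A,(p**2).sum(1),rcond=None)[0];return s[:2],np.sqrt(s[2]+s[0]**2+s[1]**2)
E
python3 - <<'E'
from h import *
import pickle
for n in('top','scene'):
    c=pickle.load(open(f'pics/{n}.pkl','rb'));print(n)
    for k in blobs(mask(c,(18,120,90),(32,255,255))):print(' lid',k.reshape(-1,2).mean(0).round(),*circ(c,k,.15))
    for k in blobs(mask(c,(100,80,40),(128,255,255)),8):
        print(' blue',k.reshape(-1,2).mean(0).round(),*[x for z in(.04,.05,.12) for x in circ(c,k,z)])
E
```

```text
top
 lid [220. 275.] [0.41357231 0.23013189] 0.030996508822852535
 lid [267. 247.] [0.47863044 0.11274205] 0.03094075372704717
 lid [237. 205.] [0.58686689 0.18675207] 0.031226749704157408
 lid [524. 103.] [ 0.82645193 -0.55315459] 0.07391831457741473
 blue [449. 364.] [ 0.16143048 -0.34864186] 0.04835354015201138 [ 0.16368014 -0.34607047] 0.047981536502912 [ 0.17942781 -0.32807068] 0.045377510959204746
 blue [188. 262.] [0.49909823 0.20525374] 0.148804137709015 [0.49875008 0.20356379] 0.14765932634556178 [0.49631304 0.19173415] 0.13964564680140953
 blue [389. 238.] [ 0.49493969 -0.20717801] 0.04546171517183296 [ 0.49462353 -0.20569496] 0.04511195952033281 [ 0.49241044 -0.19531355] 0.042663669959811856
 blue [280. 242.] [0.49769011 0.20572548] 0.1470699584644782 [0.4973528  0.20403191] 0.1459384888543975 [0.49499158 0.19217686] 0.138018201583814
 blue [206. 200.] [0.51133698 0.21643984] 0.1318200763966607 [0.51089467 0.21466383] 0.1308059303943216 [0.50779852 0.20223178] 0.12370690837791676
 blue [ 81. 248.] [0.49989862 0.64964236] 0.15048168170474285 [0.49954431 0.64453355] 0.149323
[... 1599 characters left out ...]
.20207491] 0.045696776480916974 [ 0.52844859 -0.13502875] 0.0421205129876279
 blue [319. 152.] [ 0.49008722 -0.21162699] 0.0437378917088979 [ 0.49490385 -0.20204925] 0.043254304024039576 [ 0.52862023 -0.1350051 ] 0.03986919022999992
 blue [169. 132.] [ 0.85968685 -0.58527296] 0.1336268474946752 [ 0.860417   -0.57156401] 0.13214940321716984 [ 0.86552805 -0.47560136] 0.12180729327463576
 blue [357. 112.] [ 0.23179061 -0.33291598] 0.07585320449700807 [ 0.23946309 -0.32199721] 0.07501453408746224 [ 0.29317045 -0.24556584] 0.06914384122064753
 blue [371.  99.] [ 0.14481882 -0.371939  ] 0.04948196897694701 [ 0.15345291 -0.36058877] 0.048934871943112475 [ 0.21389149 -0.2811372 ] 0.04510519270628789
```

```bash
cat >> h.py <<'E'
def to(x,y,z,yaw=None):
    s=status.state();R=Ro.from_euler('xyz',s['eef_rot'])
    d=R.inv().apply(np.array([x,y,z])-s['position'])*1000
    T=Ro.from_euler('xyz',[np.pi,0,s['eef_rot'][2] if yaw is None else yaw])
    print('d',d.round(1),'rot',(R.inv()*T).as_rotvec().round(4))
E
python3 - <<'E'
from h import *
to(.5,-.2,.33,1.35);to(.522,.304,.3,1.35)
E
```

```text
d [ 392.4 -256.   -99.1] rot [-1.200e-03 -6.000e-04 -9.762e-01]
d [ 597.  -717.2  -68.5] rot [-1.200e-03 -6.000e-04 -9.762e-01]
```

```bash
python3 -m pendant '[{"hand":85,"dx":392,"dy":-256,"dz":-99,"az":-0.5},{"hand":85,"dx":392,"dy":-256,"dz":-99,"az":-0.5},{"hand":85,"dx":392,"dy":-256,"dz":-99,"az":-0.5},{"hand":85,"dx":392,"dy":-256,"dz":-99,"az":-0.5},{"hand":85,"dx":392,"dy":-256,"dz":-99,"az":-0.976},{"hand":85,"dx":392,"dy":-256,"dz":-99,"az":-0.976},{"hand":85,"dx":392,"dy":-256,"dz":-99,"az":-0.976},{"hand":85,"dx":392,"dy":-256,"dz":-99,"az":-0.976},{"hand":85,"dx":392,"dy":-256,"dz":-99,"az":-0.976}]'
python3 - <<'E'
from h import *
c=camera('wrist');cv2.imwrite('pics/w_pan.png',c['pixels'][:,:,::-1])
for k in blobs(mask(c,(100,80,40),(128,255,255)),20):print(k.reshape(-1,2).mean(0),*circ(c,k,.05))
to(.522,.304,.3,1.35)
E
```

```text
[ 55.9483871  153.68387097] [ 0.16200685 -0.33803682] 0.043309857559847266
[99.27139364 93.33007335] [ 0.25286363 -0.36653487] 0.05845381315034606
d [ 597.  -717.2  -68.6] rot [-1.000e-03 -5.000e-04 -9.761e-01]schema error: expected keys hand, dx, dy, dz, ax, ay, az
```

```bash
python3 -m pendant '[{"hand":85,"dx":392,"dy":-256,"dz":-99,"ax":0,"ay":0,"az":-0.5},{"hand":85,"dx":392,"dy":-256,"dz":-99,"ax":0,"ay":0,"az":-0.5},{"hand":85,"dx":392,"dy":-256,"dz":-99,"ax":0,"ay":0,"az":-0.5},{"hand":85,"dx":392,"dy":-256,"dz":-99,"ax":0,"ay":0,"az":-0.5},{"hand":85,"dx":392,"dy":-256,"dz":-99,"ax":0,"ay":0,"az":-0.976},{"hand":85,"dx":392,"dy":-256,"dz":-99,"ax":0,"ay":0,"az":-0.976},{"hand":85,"dx":392,"dy":-256,"dz":-99,"ax":0,"ay":0,"az":-0.976},{"hand":85,"dx":392,"dy":-256,"dz":-99,"ax":0,"ay":0,"az":-0.976},{"hand":85,"dx":392,"dy":-256,"dz":-99,"ax":0,"ay":0,"az":-0.976}]'
python3 - <<'E'
from h import *
c=camera('wrist');cv2.imwrite('pics/w_pan.png',c['pixels'][:,:,::-1])
for k in blobs(mask(c,(100,80,40),(128,255,255)),20):print(k.reshape(-1,2).mean(0),*circ(c,k,.05))
to(.522,.304,.3,1.35)
E
```

```text
time_s: 1.27
position: [0.5014, -0.1969, 0.3308]
eef_rot: [3.141, -0.001, 1.356]
wrist_force: [-0.3, 0.5, 0.1]
gripper_width: 0.0849
grip_force: 0.0
[588.54045307 308.60517799] [ 0.83665661 -0.48657938] 0.05982397062959765
[ 95.70422535 301.92957746] [ 0.15072696 -0.3202249 ] 0.033135137961841685
[137.35514019 253.67757009] [ 0.24781049 -0.27207144] 0.036887119331919474
[313.21674877 172.20689655] [ 0.49484954 -0.20420489] 0.04598823527733083
[536.15702479   3.79338843] [ 0.78267506 -0.06825065] 0.019223525026410067
[491.01265823  11.96202532] [ 0.73117992 -0.06500855] 0.008088172905670753
d [496.  -87.7  30.3] rot [-0.     -0.0001  0.0025]
```

```bash
python3 -m pendant '[{"hand":85,"dx":496,"dy":-88,"dz":30,"ax":0,"ay":0,"az":0},{"hand":85,"dx":496,"dy":-88,"dz":30,"ax":0,"ay":0,"az":0},{"hand":85,"dx":496,"dy":-88,"dz":30,"ax":0,"ay":0,"az":0},{"hand":85,"dx":496,"dy":-88,"dz":30,"ax":0,"ay":0,"az":0},{"hand":85,"dx":496,"dy":-88,"dz":30,"ax":0,"ay":0,"az":0},{"hand":85,"dx":496,"dy":-88,"dz":30,"ax":0,"ay":0,"az":0},{"hand":85,"dx":496,"dy":-88,"dz":30,"ax":0,"ay":0,"az":0},{"hand":85,"dx":496,"dy":-88,"dz":30,"ax":0,"ay":0,"az":0},{"hand":85,"dx":496,"dy":-88,"dz":30,"ax":0,"ay":0,"az":0},{"hand":85,"dx":496,"dy":-88,"dz":30,"ax":0,"ay":0,"az":0}]'
python3 - <<'E'
from h import *
c=camera('wrist');cv2.imwrite('pics/w_jar.png',c['pixels'][:,:,::-1])
for k in blobs(mask(c,(18,120,90),(32,255,255))):print(' lid',k.reshape(-1,2).mean(0).round(),*circ(c,k,.15))
o=-c['R'].T@c['t'];print(o)
P=np.array([.522,.304,.14]);q=c['R']@P+c['t'];print('predicted mouth px',q[:2]/q[2]*c['fx']+[c['cx'],c['cy']])
E
```

```text
time_s: 2.58
position: [0.5231, 0.3015, 0.2995]
eef_rot: [-3.141, 0.001, 1.349]
wrist_force: [-0.3, -0.4, 0.1]
gripper_width: 0.085
grip_force: 0.0
 lid [315. 351.] [0.48258265 0.13326372] 0.019257433470527982
 lid [400. 283.] [0.58135104 0.19185479] 0.027223346093668336
 lid [228. 276.] [0.41861456 0.234501  ] 0.02662557984907093
[0.53761244 0.36891724 0.44248318]
predicted mouth px [315.76146292 184.85988146]
```

View pics/w_jar.png

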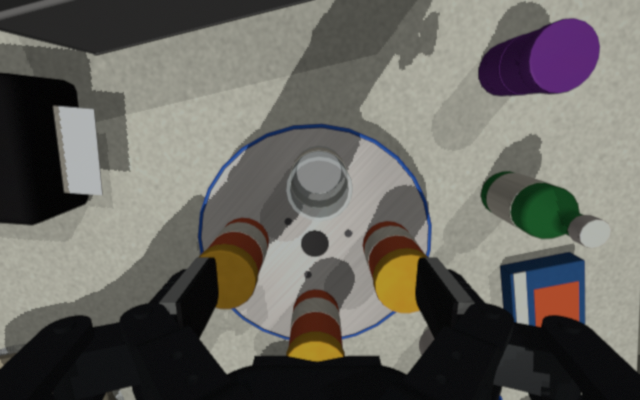

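The wrist view shows the open jar's mouth as a circle at about (319,187), within 3 px of the prediction. There is clear room for the fingers on both tangential sides.

```bash
python3 - <<'E'
from h import *
c=camera('wrist');p=ray(c,319,187,.14);print(p);to(p[0],p[1],.085,1.35)
E
```

```text
[0.52495102 0.30043084 0.14      ]
d [  0.6   1.1 215.1] rot [ 0.0007  0.0013 -0.0036]
```

```bash
python3 -m pendant '[{"hand":85,"dx":1,"dy":1,"dz":60,"ax":0,"ay":0,"az":0},{"hand":85,"dx":1,"dy":1,"dz":115,"ax":0,"ay":0,"az":0},{"hand":85,"dx":1,"dy":1,"dz":150,"ax":0,"ay":0,"az":0},{"hand":85,"dx":1,"dy":1,"dz":180,"ax":0,"ay":0,"az":0},{"hand":85,"dx":1,"dy":1,"dz":205,"ax":0,"ay":0,"az":0},{"hand":85,"dx":1,"dy":1,"dz":214,"ax":0,"ay":0,"az":0},{"hand":78,"dx":1,"dy":1,"dz":214,"ax":0,"ay":0,"az":0},{"hand":72,"dx":1,"dy":1,"dz":214,"ax":0,"ay":0,"az":0},{"hand":68,"dx":1,"dy":1,"dz":214,"ax":0,"ay":0,"az":0},{"hand":65,"dx":1,"dy":1,"dz":214,"ax":0,"ay":0,"az":0}]'
python3 -m pendant '[{"hand":63,"dx":0,"dy":0,"dz":0,"ax":0,"ay":0,"az":0},{"hand":61,"dx":0,"dy":0,"dz":0,"ax":0,"ay":0,"az":0},{"hand":58,"dx":0,"dy":0,"dz":0,"ax":0,"ay":0,"az":0},{"hand":50,"dx":0,"dy":0,"dz":0,"ax":0,"ay":0,"az":0},{"hand":50,"dx":0,"dy":0,"dz":0,"ax":0,"ay":0,"az":0},{"hand":50,"dx":0,"dy":0,"dz":0,"ax":0,"ay":0,"az":0}]'
```

```text
time_s: 3.92
position: [0.5241, 0.3037, 0.0869]
eef_rot: [3.141, -0.0, 1.35]
wrist_force: [0.3, -0.4, -0.1]
gripper_width: 0.0652
grip_force: 0.0
time_s: 4.68
position: [0.5242, 0.3037, 0.0871]
eef_rot: [3.141, -0.0, 1.35]
wrist_force: [-2.2, -1.4, 5.8]
gripper_width: 0.0616
grip_force: 63.3
```

```bash
python3 -m pendant '[{"hand":50,"dx":0,"dy":0,"dz":-6,"ax":0,"ay":0,"az":0},{"hand":50,"dx":0,"dy":0,"dz":-20,"ax":0,"ay":0,"az":0},{"hand":50,"dx":0,"dy":0,"dz":-50,"ax":0,"ay":0,"az":0},{"hand":50,"dx":0,"dy":0,"dz":-90,"ax":0,"ay":0,"az":0},{"hand":50,"dx":0,"dy":0,"dz":-130,"ax":0,"ay":0,"az":0},{"hand":50,"dx":0,"dy":0,"dz":-160,"ax":0,"ay":0,"az":0},{"hand":50,"dx":0,"dy":0,"dz":-180,"ax":0,"ay":0,"az":0},{"hand":50,"dx":0,"dy":0,"dz":-185,"ax":0,"ay":0,"az":0}]'
python3 - <<'E'
from h import *
c=camera('wrist');cv2.imwrite('pics/w_lift.png',c['pixels'][:,:,::-1])
to(.495,-.204,.272,1.35)
E
```

```text
time_s: 5.68
position: [0.5239, 0.3039, 0.2724]
eef_rot: [3.141, -0.001, 1.35]
wrist_force: [-0.4, 0.2, -3.3]
gripper_width: 0.0617
grip_force: 65.8
d [-5.017e+02  8.310e+01 -1.000e-01] rot [ 0.0006 -0.0003 -0.0001]
```

View pics/w_lift.png

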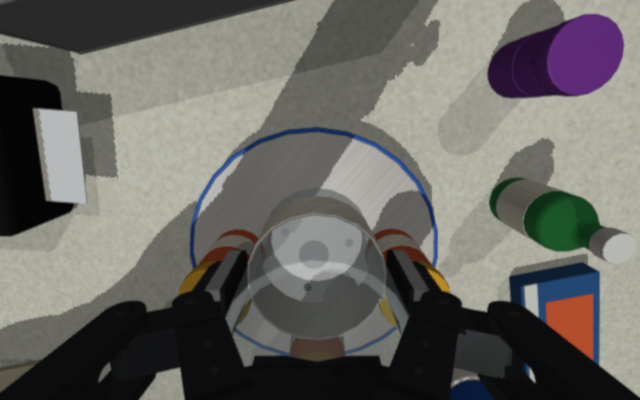

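The jar is held upright between the fingers. Its base circle shows at about (317,277) with a radius of 68 px, and the lids below are still in place.

```bash
python3 - <<'E'
from h import *
c=camera('wrist');p=ray(c,317,277,.2255);print(p,p[:2]-status.state()['position'][:2])
E
python3 -m pendant '[{"hand":50,"dx":-25,"dy":4,"dz":0,"ax":0,"ay":0,"az":0},{"hand":50,"dx":-75,"dy":12,"dz":0,"ax":0,"ay":0,"az":0},{"hand":50,"dx":-130,"dy":21,"dz":0,"ax":0,"ay":0,"az":0},{"hand":50,"dx":-185,"dy":30,"dz":0,"ax":0,"ay":0,"az":0},{"hand":50,"dx":-240,"dy":40,"dz":0,"ax":0,"ay":0,"az":0},{"hand":50,"dx":-295,"dy":49,"dz":0,"ax":0,"ay":0,"az":0},{"hand":50,"dx":-350,"dy":58,"dz":0,"ax":0,"ay":0,"az":0},{"hand":50,"dx":-400,"dy":66,"dz":0,"ax":0,"ay":0,"az":0},{"hand":50,"dx":-445,"dy":74,"dz":0,"ax":0,"ay":0,"az":0},{"hand":50,"dx":-480,"dy":79,"dz":0,"ax":0,"ay":0,"az":0},{"hand":50,"dx":-500,"dy":83,"dz":0,"ax":0,"ay":0,"az":0},{"hand":50,"dx":-502,"dy":83,"dz":0,"ax":0,"ay":0,"az":0}]'
python3 - <<'E'
from h import *
to(.495,-.204,.0971,1.35)
E
```

```text
[0.5163193 0.2729096 0.2255   ] [-0.0073208 -0.0306097]
time_s: 7.28
position: [0.4943, -0.205, 0.2704]
eef_rot: [-3.14, -0.001, 1.348]
wrist_force: [0.5, 0.2, -2.6]
gripper_width: 0.0617
grip_force: 65.8
d [  1.    0.7 173.3] rot [-0.0014 -0.0006 -0.0017]
```

```bash
python3 - <<'E'
from h import *
c=camera('wrist');s=status.state();print(s['position'],-c['R'].T@c['t']);print(c['R'].round(3))
cv2.imwrite('pics/w_pl.png',c['pixels'][:,:,::-1])
for z in(.04,.14):
    P=s['position'].copy();P[2]+=-.087+z;q=c['R']@P+c['t'];print(z,P,q[2],q[:2]/q[2]*c['fx']+[c['cx'],c['cy']],31/1000*c['fx']/q[2])
for n in('scene','top'):cv2.imwrite(f'pics/{n}_pl.png',camera(n)['pixels'][:,:,::-1])
a=cv2.imread('pics/scene_pl.png')[60:260,180:480];cv2.imwrite('pics/crop.png',cv2.resize(a,None,fx=2,fy=2))
E
```

```text
[ 0.49463452 -0.20388995  0.27067479] [ 0.50891699 -0.13789245  0.41348824]
[[ 0.975 -0.221 -0.002]
 [-0.213 -0.939  0.27 ]
 [-0.061 -0.263 -0.963]]
0.04 [ 0.49463452 -0.20388995  0.22367479] 0.20098968925209137 [318.1341627 227.3048177] 51.65573114760975
0.14 [ 0.49463452 -0.20388995  0.32367479] 0.10469681144395843 [319.14143367 334.76961442] 99.16509593995639
```

View pics/crop.png

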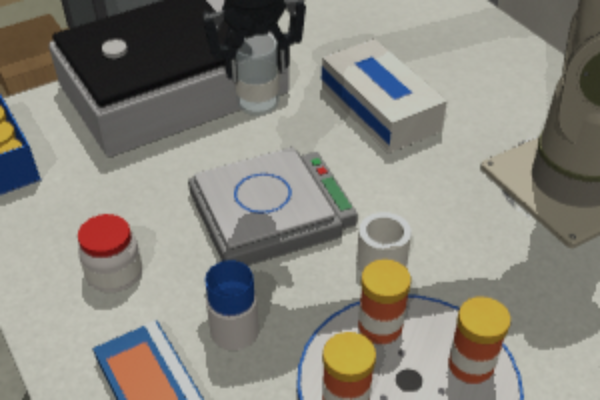

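View pics/w_pl.png

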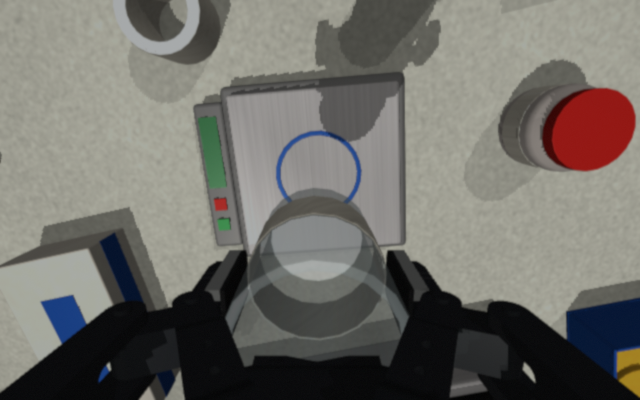

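The crop shows the jar held upright above the scale area. The wrist view shows its base at about (318,238), close to the predicted (318,227), with the pan circle at (318,170) ahead of it, so I lower it now.

```bash
python3 -m pendant '[{"hand":50,"dx":2,"dy":1,"dz":20,"ax":0,"ay":0,"az":0},{"hand":50,"dx":3,"dy":1,"dz":60,"ax":0,"ay":0,"az":0},{"hand":50,"dx":3,"dy":1,"dz":100,"ax":0,"ay":0,"az":0},{"hand":50,"dx":3,"dy":1,"dz":135,"ax":0,"ay":0,"az":0},{"hand":50,"dx":3,"dy":1,"dz":155,"ax":0,"ay":0,"az":0},{"hand":50,"dx":3,"dy":1,"dz":164,"ax":0,"ay":0,"az":0},{"hand":50,"dx":3,"dy":1,"dz":168,"ax":0,"ay":0,"az":0},{"hand":50,"dx":3,"dy":1,"dz":170,"ax":0,"ay":0,"az":0},{"hand":50,"dx":3,"dy":1,"dz":170,"ax":0,"ay":0,"az":0}]'
python3 - <<'E'
from h import *
to(.495,-.202,.0971,1.35)
E
```

```text
time_s: 8.55
position: [0.4967, -0.2018, 0.1019]
eef_rot: [3.141, 0.0, 1.35]
wrist_force: [-0.5, 0.7, -2.1]
gripper_width: 0.0619
grip_force: 65.8
d [-0.6 -1.6  4.8] rot [ 0.0009  0.0003 -0.0002]
```

```bash
python3 -m pendant '[{"hand":50,"dx":0,"dy":0,"dz":2,"ax":0,"ay":0,"az":0},{"hand":50,"dx":0,"dy":0,"dz":3,"ax":0,"ay":0,"az":0},{"hand":50,"dx":0,"dy":0,"dz":4,"ax":0,"ay":0,"az":0},{"hand":50,"dx":0,"dy":0,"dz":4,"ax":0,"ay":0,"az":0}]'
python3 -m pendant '[{"hand":50,"dx":0,"dy":0,"dz":1,"ax":0,"ay":0,"az":0},{"hand":50,"dx":0,"dy":0,"dz":1,"ax":0,"ay":0,"az":0}]'
```

```text
time_s: 9.05
position: [0.4963, -0.2017, 0.0973]
eef_rot: [3.142, 0.0, 1.35]
wrist_force: [-0.4, -0.3, -3.2]
gripper_width: 0.0619
grip_force: 65.9
time_s: 9.3
position: [0.4964, -0.2018, 0.0971]
eef_rot: [3.141, 0.0, 1.35]
wrist_force: [-5.0, 1.7, 7.4]
gripper_width: 0.0617
grip_force: 66.6
```

```bash
python3 -m pendant '[{"hand":63,"dx":0,"dy":0,"dz":0,"ax":0,"ay":0,"az":0},{"hand":66,"dx":0,"dy":0,"dz":0,"ax":0,"ay":0,"az":0},{"hand":72,"dx":0,"dy":0,"dz":0,"ax":0,"ay":0,"az":0},{"hand":85,"dx":0,"dy":0,"dz":0,"ax":0,"ay":0,"az":0},{"hand":85,"dx":0,"dy":0,"dz":0,"ax":0,"ay":0,"az":0},{"hand":85,"dx":0,"dy":0,"dz":0,"ax":0,"ay":0,"az":0},{"hand":85,"dx":0,"dy":0,"dz":-20,"ax":0,"ay":0,"az":0},{"hand":85,"dx":0,"dy":0,"dz":-70,"ax":0,"ay":0,"az":0},{"hand":85,"dx":0,"dy":0,"dz":-130,"ax":0,"ay":0,"az":0},{"hand":85,"dx":0,"dy":0,"dz":-180,"ax":0,"ay":0,"az":0},{"hand":85,"dx":0,"dy":0,"dz":-200,"ax":0,"ay":0,"az":0},{"hand":85,"dx":0,"dy":0,"dz":-200,"ax":0,"ay":0,"az":0}]'
python3 - <<'E'
from h import *
c=camera('wrist');cv2.imwrite('pics/w_jarpan.png',c['pixels'][:,:,::-1])
for z in(.05,.15):
    P=np.array([.4964,-.2018,z]);q=c['R']@P+c['t'];print(z,q[:2]/q[2]*c['fx']+[c['cx'],c['cy']],31/1000*c['fx']/q[2])
g=cv2.cvtColor(c['pixels'],cv2.COLOR_RGB2GRAY)[100:340,200:440]
cv2.imwrite('pics/w_jarpan_c.png',cv2.resize(g,None,fx=2.5,fy=2.5,interpolation=cv2.INTER_CUBIC))
to(.647,-.014,.3,.5)
E
```

```text
time_s: 10.8
position: [0.497, -0.2018, 0.2977]
eef_rot: [3.139, 0.001, 1.35]
wrist_force: [-0.2, -0.4, -2.0]
gripper_width: 0.085
grip_force: 0.0
0.05 [316.17812641 170.76660785] 26.296610443189994
0.15 [316.38248322 190.36759832] 34.774713745215166
d [216.1 105.8  -3.9] rot [5.000e-04 0.000e+00 8.498e-01]
```

View pics/w_jarpan_c.png

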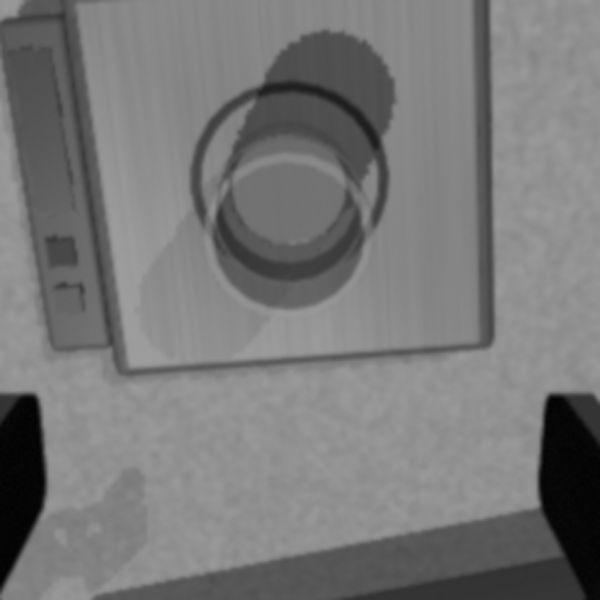

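The rim ring is centred at crop (290,231), which is pixel (316,192). The prediction was (316,190), so the jar is upright within 2 mm of where it was released, on the blue circle. Next is the funnel, at the same yaw.

```bash
python3 - <<'E'
from h import *
c=camera('wrist');print('jar',ray(c,316,192.4,.15))
to(.64,-.03,.3,1.35)
E
```

```text
jar [ 0.49481395 -0.20290046  0.15      ]
d [199.  102.9  -4.9] rot [-0.0012 -0.0001 -0.0002]
```

```bash
python3 -m pendant '[{"hand":85,"dx":199,"dy":103,"dz":-5,"ax":0,"ay":0,"az":0},{"hand":85,"dx":199,"dy":103,"dz":-5,"ax":0,"ay":0,"az":0},{"hand":85,"dx":199,"dy":103,"dz":-5,"ax":0,"ay":0,"az":0},{"hand":85,"dx":199,"dy":103,"dz":-5,"ax":0,"ay":0,"az":0},{"hand":85,"dx":199,"dy":103,"dz":-5,"ax":0,"ay":0,"az":0},{"hand":85,"dx":199,"dy":103,"dz":-5,"ax":0,"ay":0,"az":0}]'
python3 - <<'E'
from h import *
c=camera('wrist');cv2.imwrite('pics/w_fun.png',c['pixels'][:,:,::-1])
for k in blobs(mask(c,(100,80,30),(128,255,255)),100):
    x=k.reshape(-1,2);print(x.mean(0),x.min(0),x.max(0),cv2.fitEllipse(k),*circ(c,k,.12))
for z in(.12,.081):
    P=np.array([.647,-.014,z]);q=c['R']@P+c['t'];print(z,q[:2]/q[2]*c['fx']+[c['cx'],c['cy']],33/1000*c['fx']/q[2])
E
```

```text
time_s: 11.65
position: [0.64, -0.0308, 0.2999]
eef_rot: [-3.14, 0.001, 1.349]
wrist_force: [-0.2, -0.4, -0.8]
gripper_width: 0.085
grip_force: 0.0
[254.61052632 305.87894737] [217 287] [275 342] ((240.906982421875, 317.0255432128906), (57.02900695800781, 66.25989532470703), 102.67959594726562) [ 0.52353367 -0.16103947] 0.036286484819181355
[323.02105263 161.42105263] [290 128] [356 195] ((322.98297119140625, 161.4373016357422), (66.03427124023438, 67.14028930664062), 15.006680488586426) [ 0.64926675 -0.01233403] 0.03224731897260433
[395.03460208 104.73702422] [382  33] [408 176] ((393.01593017578125, 92.02383422851562), (6.425547122955322, 243.30386352539062), 171.31246948242188) [0.73797262 0.02244228] 0.039963707421550136
[446.42280285  92.19239905] [404  13] [485 173] ((446.0042724609375, 90.45098114013672), (75.60176086425781, 185.1901092529297), 175.01622009277344) [0.77280599 0.02152256] 0.05479531039062128
[147.23916084  77.05874126] [0 0] [278 124] ((134.39694213867188, -36.07928466796875), (272.74017333984375, 327.5089416503906), 153.65692138671875) [0.52944148 0.17453359] 0.1187403868604247
0.12 [321.05302418 164.52680765] 34.04379511224113
0.081 [320.65498994 158.86965102] 30.515256728457803
```

View pics/w_fun.png

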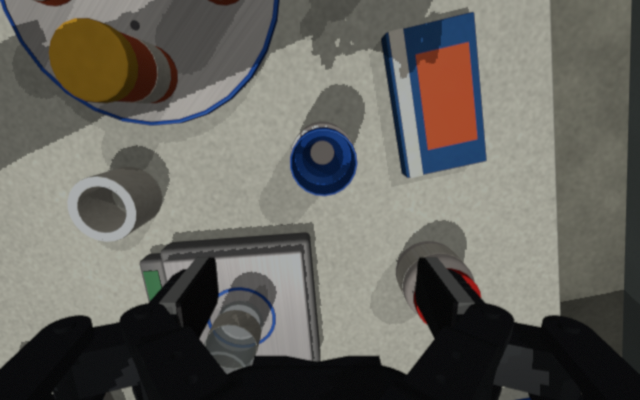

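The funnel's hopper rim is a circle at (323,162) with a 33 px radius, and both fingers have free space at this yaw.

```bash
python3 - <<'E'
from h import *
to(.6485,-.0135,.086,1.35)
E
```

```text
d [ 19.6   4.7 214.4] rot [-0.0012  0.001  -0.0016]
```

```bash
python3 -m pendant '[{"hand":85,"dx":20,"dy":5,"dz":55,"ax":0,"ay":0,"az":0},{"hand":85,"dx":20,"dy":5,"dz":110,"ax":0,"ay":0,"az":0},{"hand":85,"dx":20,"dy":5,"dz":155,"ax":0,"ay":0,"az":0},{"hand":85,"dx":20,"dy":5,"dz":190,"ax":0,"ay":0,"az":0},{"hand":85,"dx":20,"dy":5,"dz":208,"ax":0,"ay":0,"az":0},{"hand":85,"dx":20,"dy":5,"dz":214,"ax":0,"ay":0,"az":0},{"hand":78,"dx":20,"dy":5,"dz":214,"ax":0,"ay":0,"az":0},{"hand":72,"dx":20,"dy":5,"dz":214,"ax":0,"ay":0,"az":0},{"hand":69,"dx":20,"dy":5,"dz":214,"ax":0,"ay":0,"az":0},{"hand":67,"dx":20,"dy":5,"dz":214,"ax":0,"ay":0,"az":0}]'
python3 -m pendant '[{"hand":66,"dx":0,"dy":0,"dz":0,"ax":0,"ay":0,"az":0},{"hand":64,"dx":0,"dy":0,"dz":0,"ax":0,"ay":0,"az":0},{"hand":60,"dx":0,"dy":0,"dz":0,"ax":0,"ay":0,"az":0},{"hand":55,"dx":0,"dy":0,"dz":0,"ax":0,"ay":0,"az":0},{"hand":55,"dx":0,"dy":0,"dz":0,"ax":0,"ay":0,"az":0}]'
```

```text
time_s: 12.95
position: [0.6501, -0.0117, 0.0879]
eef_rot: [3.14, -0.0, 1.35]
wrist_force: [-0.4, 0.6, -0.2]
gripper_width: 0.0672
grip_force: 0.3
time_s: 13.58
position: [0.6503, -0.0117, 0.0886]
eef_rot: [3.14, 0.0, 1.35]
wrist_force: [-2.2, -1.0, 9.0]
gripper_width: 0.0651
grip_force: 63.7
```

```bash
python3 -m pendant '[{"hand":55,"dx":0,"dy":0,"dz":-6,"ax":0,"ay":0,"az":0},{"hand":55,"dx":0,"dy":0,"dz":-20,"ax":0,"ay":0,"az":0},{"hand":55,"dx":0,"dy":0,"dz":-50,"ax":0,"ay":0,"az":0},{"hand":55,"dx":0,"dy":0,"dz":-90,"ax":0,"ay":0,"az":0},{"hand":55,"dx":0,"dy":0,"dz":-135,"ax":0,"ay":0,"az":0},{"hand":55,"dx":0,"dy":0,"dz":-170,"ax":0,"ay":0,"az":0},{"hand":55,"dx":0,"dy":0,"dz":-190,"ax":0,"ay":0,"az":0},{"hand":55,"dx":0,"dy":0,"dz":-195,"ax":0,"ay":0,"az":0},{"hand":55,"dx":0,"dy":0,"dz":-195,"ax":0,"ay":0,"az":0}]'
python3 - <<'E'
from h import *
c=camera('wrist');cv2.imwrite('pics/w_held.png',c['pixels'][:,:,::-1]);s=status.state()
P=s['position']+[0,0,-.0886+.12];q=c['R']@P+c['t'];print(q[:2]/q[2]*c['fx']+[c['cx'],c['cy']],33/1000*c['fx']/q[2])
c=camera('top')
for k in blobs(mask(c,(100,80,30),(128,255,255)),100):
    p,r=circ(c,k,P[2]); 
    if .02<r<.05: print(p,r)
c=camera('scene');cv2.imwrite('pics/s_held.png',c['pixels'][:,:,::-1])
to(.496,-.203,.283,1.35)
E
```

```text
time_s: 14.7
position: [0.6495, -0.0116, 0.282]
eef_rot: [-3.141, 0.0, 1.35]
wrist_force: [0.0, -0.1, -1.7]
gripper_width: 0.0647
grip_force: 66.4
[318.41028404 299.4059916 ] 87.22683018297701
[ 0.22259989 -0.27881039] 0.03796875800095195
d [-220.2 -107.7   -1.6] rot [-0.0017  0.0004 -0.0001]
```

View pics/w_held.png

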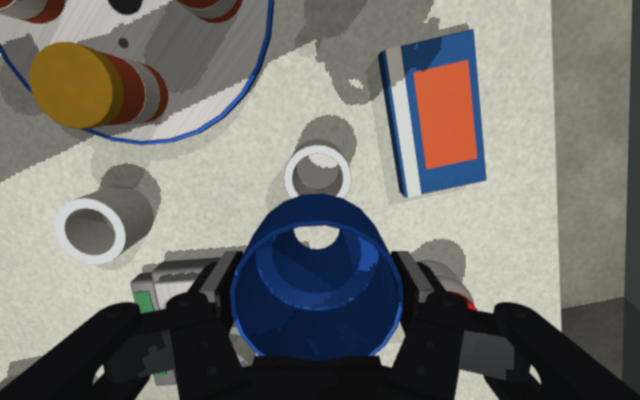

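The funnel is held square, with its rim at (317,306), within about 2 mm of the expected position. I carry it over the jar at the TCP position where the jar was released.

```bash
python3 -m pendant '[{"hand":55,"dx":-25,"dy":-12,"dz":0,"ax":0,"ay":0,"az":0},{"hand":55,"dx":-70,"dy":-34,"dz":0,"ax":0,"ay":0,"az":0},{"hand":55,"dx":-115,"dy":-56,"dz":0,"ax":0,"ay":0,"az":0},{"hand":55,"dx":-160,"dy":-78,"dz":0,"ax":0,"ay":0,"az":0},{"hand":55,"dx":-195,"dy":-96,"dz":0,"ax":0,"ay":0,"az":0},{"hand":55,"dx":-215,"dy":-105,"dz":0,"ax":0,"ay":0,"az":0},{"hand":55,"dx":-219,"dy":-107,"dz":0,"ax":0,"ay":0,"az":0},{"hand":55,"dx":-219,"dy":-107,"dz":0,"ax":0,"ay":0,"az":0},{"hand":55,"dx":-219,"dy":-107,"dz":0,"ax":0,"ay":0,"az":0}]'
python3 - <<'E'
from h import *
to(.4964,-.2018,.1636,1.35)
E
```

```text
time_s: 15.98
position: [0.498, -0.2006, 0.2821]
eef_rot: [-3.141, -0.001, 1.352]
wrist_force: [0.3, -0.5, -0.9]
gripper_width: 0.0649
grip_force: 66.5
d [ -1.6  -1.2 118.5] rot [-0.0001 -0.0006  0.0018]
```

```bash
python3 -m pendant '[{"hand":55,"dx":-2,"dy":-1,"dz":15,"ax":0,"ay":0,"az":0},{"hand":55,"dx":-2,"dy":-1,"dz":40,"ax":0,"ay":0,"az":0},{"hand":55,"dx":-2,"dy":-1,"dz":60,"ax":0,"ay":0,"az":0},{"hand":55,"dx":-2,"dy":-1,"dz":75,"ax":0,"ay":0,"az":0},{"hand":55,"dx":-2,"dy":-1,"dz":82,"ax":0,"ay":0,"az":0},{"hand":55,"dx":-2,"dy":-1,"dz":88,"ax":0,"ay":0,"az":0},{"hand":55,"dx":-2,"dy":-1,"dz":94,"ax":0,"ay":0,"az":0},{"hand":55,"dx":-2,"dy":-1,"dz":94,"ax":0,"ay":0,"az":0}]'
python3 -m pendant '[{"hand":55,"dx":0,"dy":0,"dz":5,"ax":0,"ay":0,"az":0},{"hand":55,"dx":0,"dy":0,"dz":9,"ax":0,"ay":0,"az":0},{"hand":55,"dx":0,"dy":0,"dz":13,"ax":0,"ay":0,"az":0},{"hand":55,"dx":0,"dy":0,"dz":16,"ax":0,"ay":0,"az":0},{"hand":55,"dx":0,"dy":0,"dz":19,"ax":0,"ay":0,"az":0},{"hand":55,"dx":0,"dy":0,"dz":19,"ax":0,"ay":0,"az":0}]'
```

```text
time_s: 16.98
position: [0.4958, -0.2037, 0.1882]
eef_rot: [-3.141, 0.0, 1.35]
wrist_force: [0.3, -0.2, -0.1]
gripper_width: 0.0646
grip_force: 66.5
time_s: 17.73
position: [0.4958, -0.2036, 0.1691]
eef_rot: [-3.141, -0.0, 1.35]
wrist_force: [0.3, 0.1, 0.1]
gripper_width: 0.0649
grip_force: 66.5
```

```bash
python3 -m pendant '[{"hand":55,"dx":0,"dy":0,"dz":2,"ax":0,"ay":0,"az":0},{"hand":55,"dx":0,"dy":0,"dz":4,"ax":0,"ay":0,"az":0},{"hand":55,"dx":0,"dy":0,"dz":4,"ax":0,"ay":0,"az":0}]'
python3 -m pendant '[{"hand":55,"dx":0,"dy":0,"dz":1,"ax":0,"ay":0,"az":0},{"hand":55,"dx":0,"dy":0,"dz":2,"ax":0,"ay":0,"az":0},{"hand":55,"dx":0,"dy":0,"dz":2,"ax":0,"ay":0,"az":0}]'
```

```text
time_s: 18.1
position: [0.4958, -0.2036, 0.1651]
eef_rot: [-3.141, -0.0, 1.35]
wrist_force: [0.6, -1.0, -1.3]
gripper_width: 0.0649
grip_force: 66.5
time_s: 18.48
position: [0.4961, -0.2037, 0.1636]
eef_rot: [3.141, 0.0, 1.35]
wrist_force: [-0.2, -0.2, 1.6]
gripper_width: 0.0645
grip_force: 66.7
```

Contact at exactly the expected seat height, so I release slowly and back off upward.

```bash
python3 -m pendant '[{"hand":66,"dx":0,"dy":0,"dz":0,"ax":0,"ay":0,"az":0},{"hand":69,"dx":0,"dy":0,"dz":0,"ax":0,"ay":0,"az":0},{"hand":75,"dx":0,"dy":0,"dz":0,"ax":0,"ay":0,"az":0},{"hand":85,"dx":0,"dy":0,"dz":0,"ax":0,"ay":0,"az":0},{"hand":85,"dx":0,"dy":0,"dz":0,"ax":0,"ay":0,"az":0},{"hand":85,"dx":0,"dy":0,"dz":0,"ax":0,"ay":0,"az":0},{"hand":85,"dx":0,"dy":0,"dz":-20,"ax":0,"ay":0,"az":0},{"hand":85,"dx":0,"dy":0,"dz":-60,"ax":0,"ay":0,"az":0},{"hand":85,"dx":0,"dy":0,"dz":-110,"ax":0,"ay":0,"az":0},{"hand":85,"dx":0,"dy":0,"dz":-150,"ax":0,"ay":0,"az":0},{"hand":85,"dx":0,"dy":0,"dz":-150,"ax":0,"ay":0,"az":0},{"hand":85,"dx":0,"dy":0,"dz":-150,"ax":0,"ay":0,"az":0}]'
python3 - <<'E'
from h import *
c=camera('scene');a=c['pixels'][70:300,200:460,::-1];cv2.imwrite('pics/end.png',cv2.resize(a,None,fx=2.3,fy=2.3,interpolation=cv2.INTER_CUBIC))
c=camera('wrist')
for k in blobs(mask(c,(100,80,30),(128,255,255)),300):
    p,r=circ(c,k,.195);print(p,r)
E
```

```text
time_s: 19.98
position: [0.4956, -0.2036, 0.3125]
eef_rot: [-3.141, -0.0, 1.35]
wrist_force: [0.4, -0.5, -0.5]
gripper_width: 0.0848
grip_force: 0.0
[ 0.71453863 -0.36269527] 0.03642834357947036
[ 0.28025437 -0.25209911] 0.01998238479111838
[ 0.33402871 -0.2243594 ] 0.022321799734941677
[ 0.49713496 -0.19362388] 0.03841100690908145
```

View pics/end.png

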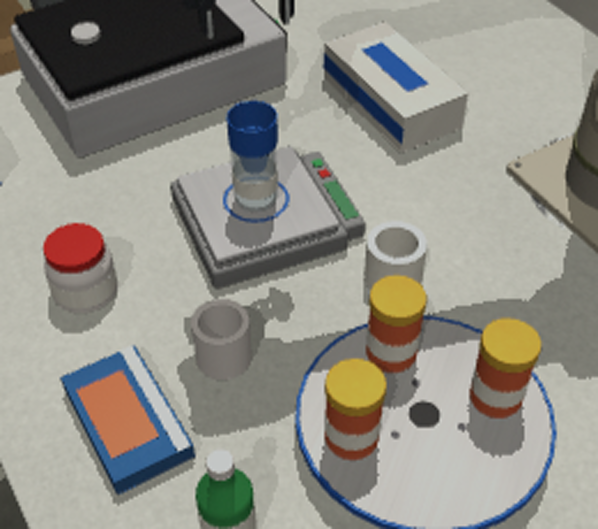

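The picture shows the jar upright in the blue circle with the funnel level and seated on its rim at crop (252,125). The three lidded jars are upright on the disc, and the other things have not moved.

```bash
python3 -c "
from station import finish_job
print(finish_job())"
```

```text
the job is handed in; nothing more can be done
None
```

The job is handed in: the final picture shows the open jar upright mid-pan with the funnel level and seated, the three lidded jars upright on the turntable and the other things unmoved, at about 20 s of the 64 s allowed; the hand-in returned no verdict.

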